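# Restock the thread display in mirrored order

### The job

Move all four thread reels from the wooden delivery rack to the empty pegs of the black display rack, one reel fully down on each peg, in the reverse order: the reel that starts leftmost on the delivery rack (as the robot sees it) ends rightmost on the display rack, and so on. Keep the reels upright all the way, and leave the glass jar of buttons standing where it is.

Things in the scene. Friction and masses are not known exactly. Their poses are not given: they have to be found in the camera images.
- reel_red: red thread reel, loose: upright tube 45 mm diameter, 74 mm tall, plus a cardboard collar (35 mm diameter) 5 mm above it, total 79 mm; 28 mm bore right through; about 0.1 kg. Origin: centre of its underside, z up its axis; yaw means nothing. Starts over the delivery rack's peg whose base disc has its colour
- reel_yellow: yellow thread reel, loose: upright tube 45 mm diameter, 74 mm tall, plus a cardboard collar (35 mm diameter) 5 mm above it, total 79 mm; 28 mm bore right through; about 0.1 kg. Origin: centre of its underside, z up its axis; yaw means nothing. Starts over the delivery rack's peg whose base disc has its colour
- reel_green: green thread reel, loose: upright tube 45 mm diameter, 74 mm tall, plus a cardboard collar (35 mm diameter) 5 mm above it, total 79 mm; 28 mm bore right through; about 0.1 kg. Origin: centre of its underside, z up its axis; yaw means nothing. Starts over the delivery rack's peg whose base disc has its colour
- reel_blue: blue thread reel, loose: upright tube 45 mm diameter, 74 mm tall, plus a cardboard collar (35 mm diameter) 5 mm above it, total 79 mm; 28 mm bore right through; about 0.1 kg. Origin: centre of its underside, z up its axis; yaw means nothing. Starts over the delivery rack's peg whose base disc has its colour
- base_red: red disc, 60 mm diameter, 4 mm thick, fixed on the delivery rack (wooden board 84 x 330 mm, 18 mm high) under the red reel; a 9 mm peg rises 45 mm above its top. Origin: centre of its underside, 18 mm above the counter. y: along the rack, to the robot's left; x: away from the robot. The four discs stand 80 mm apart in a row, colours in any order
- base_yellow: yellow disc, 60 mm diameter, 4 mm thick, fixed on the delivery rack (wooden board 84 x 330 mm, 18 mm high) under the yellow reel; a 9 mm peg rises 45 mm above its top. Origin: centre of its underside, 18 mm above the counter. y: along the rack, to the robot's left; x: away from the robot. The four discs stand 80 mm apart in a row, colours in any order
- base_green: green disc, 60 mm diameter, 4 mm thick, fixed on the delivery rack (wooden board 84 x 330 mm, 18 mm high) under the green reel; a 9 mm peg rises 45 mm above its top. Origin: centre of its underside, 18 mm above the counter. y: along the rack, to the robot's left; x: away from the robot. The four discs stand 80 mm apart in a row, colours in any order
- base_blue: blue disc, 60 mm diameter, 4 mm thick, fixed on the delivery rack (wooden board 84 x 330 mm, 18 mm high) under the blue reel; a 9 mm peg rises 45 mm above its top. Origin: centre of its underside, 18 mm above the counter. y: along the rack, to the robot's left; x: away from the robot. The four discs stand 80 mm apart in a row, colours in any order
- display_rack: fixed black board 84 (x) by 330 (y) mm, 22 mm high, with four empty white-tipped pegs at x = 0, y = +120, +40, -40, -120 mm, 9 mm diameter, 45 mm tall above the board. Origin: centre of its underside, on the counter. y: along the rack, to the robot's left; x: away from the robot. Stands left or right of the delivery rack
- button_jar: closed glass jar of buttons with a white cap, 64 mm diameter, 103 mm tall, loose, upright on the counter beyond the racks. Origin: centre of its underside

How it is judged:
By the outcome, as a careful person would: the job done as asked, in the order asked, and still so for the second after the job is handed in, with the robot touching nothing.
It also fails if it takes over 102 s, if anything falls off the work surface, if the arm or the gripper's body presses on something with over 40 N, if the wrist force passes 120 N, or if a joint passes its speed limit or range.

### The arm

A 6-joint arm with a two-finger parallel gripper is mounted at the origin on the work surface. World frame = base frame: x ahead of the robot, y to its left, z up, the work surface at z = 0. Lengths are in m, angles in degrees, forces in N, time in s.
With the tool pointing down it reaches from about 0.25 to 0.725 m from the base axis. Payload 9.7 kg.
Tool frame: the origin (TCP) lies midway between the tips of the shut fingers; the grasp point (between the pads) lies 19 mm behind it (bot.pinch_z is the distance from the TCP to the grasp point, in m); z points along the fingers, y is the line along which they close (so a half turn about z gives the same grasp; the last joint's range is limited). The gripper opens to 85 mm and grips with 20 to 120 N. Pads are 22 mm wide; open, the fingers measure 114 mm over their backs; the gripper's body (76 mm by 85 mm) begins 54 mm behind the grasp point. The pads swing forward as they close: fully open they stand 13 mm farther back than shut.
Start: joints at [-67.036, 4.979, 10.078, 95.1, 0, 90], TCP at [0.215, -0.506, 0.204] pointing down, gripper open.
Joint ranges: [-179.16, 179.16], [-48.56, 103.87], [-65.8, 70.77], [-126.05, 130.52], [-82.76, 87.17], [-180, 180]. Speed limits (degrees/s): [127.2, 127.2, 147.25, 180, 180, 180].

### API

Orientations are given as [roll, pitch, yaw] about the fixed x, y, z axes, in that order (R = Rz(yaw) Ry(pitch) Rx(roll)).
In Python, from workcell import sensors, camera, ticket, bot gives the robot as it stands.
- The arm moves only by the shell command python3 -m handwheel 'ROWS' [FORCE]. ROWS is a JSON object of lists of equal length, an entry for each row: "gripper": the opening, from -1 (shut) to 1 (fully open); "slide": the shift along the tool's x, y, z in mm, a list of three; "yaw": the turn about the tool's z in rad. A call has 1 to 8 rows; each row shifts and turns the commanded pose from where the row before left it, along the tool's axes as they then stand; what a row does not reach is not made up. A row lasts 1/12 s, in which the tool goes at most 41.7 mm and 7.16 degrees, less where a joint would pass 70% of its speed; a pose out of reach is approached as far as the arm can. A call is refused whole if a number of a shift passes 41.7 or a number of a turn 0.125, either way. A call with a gripper value outside its range is refused whole. The fingers move at their own pace and stop on an object; FORCE is the grip in N (left out, the last holds). Time passes only in rows, so rows that do not move let the fingers close. It gives the time, the measured TCP pose, the force, the opening and the grip force at its end, in the units of the state.
- sensors.get_obs(): the state, without advancing time (a new reading comes with each control period).
- camera(name): name is "side" or "top" or "wrist"; returns a dict with "img" (420x560x3 uint8, red, green, blue), "fx", "fy", "cx", "cy" (pixels), "R" (3x3) and "t" (3): a world point X has camera coordinates R X + t. Camera axes: x right, y down, z forward; pixel columns grow to the right and rows downward; lengths in m; the calibration is good to about 2 mm. A picture is of the moment at which its call begins. There is no depth.
- ticket.job_done(): hands the job in; it is judged then, once.
The state is a dict: "time": time; "q": joint angles; "qd": joint speeds; "joint_efforts": joint torques, N m; "ee_pos": TCP position; "tcp_rot": TCP orientation; "wrist_force": force on the tool from outside, world axes, zero at the start; "torque": the same for the moment, N m; "opening": finger opening in m; "grasp_force": force on a finger pad.
Only numpy, scipy, OpenCV 4.12 (cv2) and the standard library are available. Lean on these libraries where they do the work, as an engineer would, in place of code of your own. Each camera call takes 0.05 s, during which the arm holds its last target. There are 200 camera calls.

## Working session

There is one attempt and no reset: what is moved stays moved. The work goes in short steps, Python scripts to look and compute and a shell command to move; the robot and the scene stay as the last step left them, time stands still between calls to the robot, and variables do not carry over. Pictures are saved under pics/ and viewed, at most 14 in all, crops included, and the job is handed in when it is done.

```bash
ls; mkdir -p pics; python3 - <<'E'
from workcell import sensors,camera,ticket,bot
import cv2
o=sensors.get_obs();print({k:o[k] for k in('time','ee_pos','tcp_rot','opening')},bot.pinch_z)
for n in('top','side'):
    c=camera(n);cv2.imwrite(f'pics/{n}0.png',c['img'][:,:,::-1]);print(n,c['fx'],c['cx'],c['cy'],c['R'],c['t'])
E
```

```text
pics
{'time': 0.0, 'ee_pos': array([ 0.21446423, -0.50614029,  0.20376267]), 'tcp_rot': array([-1.79918561e+02, -1.20450728e-04,  2.29635733e+01]), 'opening': 0.08566618307739061} 0.0187
top 382.8011484806351 272.96186817198844 205.07296089352474 [[ 1.11692382e-03 -9.99983485e-01 -5.63765200e-03]
 [-9.98578702e-01 -8.14914643e-04 -5.32908301e-02]
 [ 5.32853558e-02  5.68916101e-03 -9.98563120e-01]] [-0.05680856  0.58668932  0.76129092]
side 497.5038998183101 280.45987934332095 205.8434825616657 [[-0.9950914  -0.09734386  0.01781214]
 [-0.08669601  0.77074257 -0.63122079]
 [ 0.04771689 -0.62966662 -0.77539863]] [0.57312042 0.09537609 0.95674042]
```

View pics/top0.png

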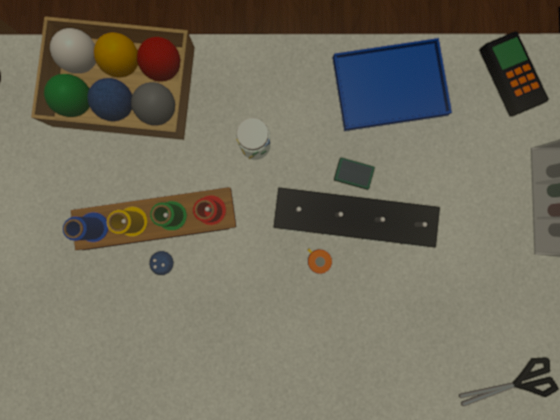

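View pics/side0.png

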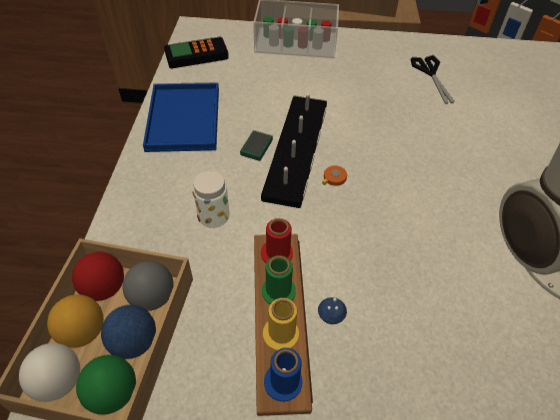

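Top view: the delivery rack is on the left at (75–235, 190–248), with reels blue, yellow, green, red from left to right. The display rack is at (275–438, 190–245), with peg tips near (299,209), (340,214), (382,219) and (424,224). The jar is at (253,135). The side view shows all the reels upright, leaning nowhere.

```bash
python3 - <<'E'
import cv2,numpy as np
a=cv2.imread('pics/top0.png')[185:250,55:240];b=cv2.imread('pics/side0.png')[210:405,245:320]
cv2.imwrite('pics/c1.png',np.vstack([cv2.resize(a,(740,260),interpolation=2)]))
cv2.imwrite('pics/c2.png',cv2.resize(b,None,fx=3,fy=3,interpolation=2))
E
```

```text
(no output)
```

View pics/c1.png

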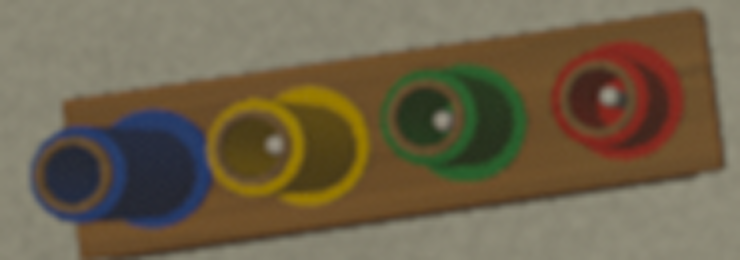

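View pics/c2.png

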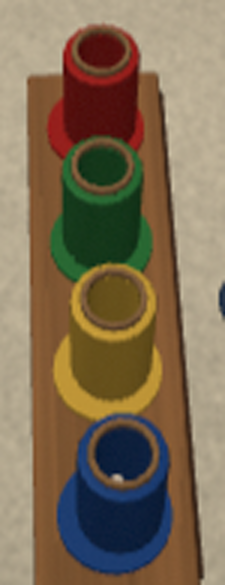

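The top crop shows collar rings at full-image pixels: blue (73,228.5), yellow (119,222), green (162,214.5), red (205,209). The side crop shows them at blue (286,361), yellow (283,309), green (279,265), red (279,227). All the reels are upright. I'll refine these by mask and triangulate.

```bash
cat > h.py <<'E'
import numpy as np,cv2
def cast(c,uv,z):
    "point at height z on the pixel's ray"
    d=c['R'].T@np.array([(uv[0]-c['cx'])/c['fx'],(uv[1]-c['cy'])/c['fy'],1]);o=-c['R'].T@c['t']
    return o+d*(z-o[2])/d[2]
def tri(cs,uvs):
    K=[np.array([[c['fx'],0,c['cx']],[0,c['fy'],c['cy']],[0,0,1]])@np.c_[c['R'],c['t']] for c in cs]
    X=cv2.triangulatePoints(*K,*[np.array(u,float).reshape(2,1) for u in uvs]);return (X[:3]/X[3]).ravel()
def ring(img,seed,r):
    "ellipse centre of the brown collar ring near the seed"
    h,s,v=[x.astype(int) for x in cv2.split(cv2.cvtColor(img,cv2.COLOR_RGB2HSV))]
    yy,xx=np.mgrid[:img.shape[0],:img.shape[1]]
    m=((h>5)&(h<20)&(s>40)&(s<185)&(v>70)&(np.hypot(xx-seed[0],yy-seed[1])<r)).astype(np.uint8)
    p=np.argwhere(m)[:,::-1].astype(np.float32)
    return cv2.fitEllipse(p) if len(p)>5 else None
def spots(img,roi):
    "bright peg tips in an roi (u0,v0,u1,v1)"
    u0,v0,u1,v1=roi;g=cv2.cvtColor(img,cv2.COLOR_RGB2GRAY)[v0:v1,u0:u1]
    return g
E
python3 - <<'E'
from h import *
from workcell import camera
T,S=camera('top'),camera('side')
seeds=dict(blue=((73,228.5),(286,361)),yellow=((119,221.8),(283,309)),green=((162,214.5),(279,265)),red=((205,209.2),(278.7,226.7)))
for k,(a,b) in seeds.items():
    ea,eb=ring(T['img'],a,11.5),ring(S['img'],b,13)
    print(k,np.round(tri((T,S),(a,b)),3),cast(T,a,.101).round(3),cast(S,b,.101).round(3))
    for e in(ea,eb):print('   ',e and (np.round(e[0],1),np.round(e[1],1)))
# display peg tips
hull=lambda img,pts:cv2.fillPoly(np.zeros(img.shape[:2],np.uint8),[np.array(pts)],255)
mt=hull(T['img'],[(282,194),(432,210),(430,239),(280,225)]);ms=hull(S['img'],[(298,90),(322,100),(298,195),(270,190)])
res=[]
for c,m,t in((T,mt,110),(S,ms,110)):
    g=cv2.cvtColor(c['img'],cv2.COLOR_RGB2GRAY);b=((g>t)&(m>0)).astype(np.uint8)
    n,l,st,ce=cv2.connectedComponentsWithStats(b)
    print([(tuple(ce[i].round(1)),tuple(int(x) for x in st[i])) for i in range(1,n)])
E
```

```text
blue [0.54  0.306 0.098] [0.54  0.304 0.101] [0.54  0.307 0.101]
    (array([ 72.8, 228.2]), array([16.7, 17.2]))
    (array([285.7, 360.7]), array([20.9, 22.1]))
yellow [0.552 0.223 0.096] [0.552 0.221 0.101] [0.552 0.226 0.101]
    (array([117.4, 221.5]), array([16.1, 16.6]))
    (array([282.6, 309. ]), array([18.7, 20.6]))
green [0.566 0.145 0.096] [0.565 0.144 0.101] [0.566 0.148 0.101]
    (array([160.8, 213.8]), array([15.8, 16.6]))
    (array([278.8, 264.8]), array([16.3, 20.1]))
red [0.574 0.067 0.096] [0.575 0.066 0.101] [0.574 0.07  0.101]
    (array([204.1, 209.1]), array([17. , 17.4]))
    (array([278.6, 225.6]), array([16.5, 20.7]))
[((np.float64(298.5), np.float64(208.5)), (297, 207, 4, 4, 12)), ((np.float64(340.3), np.float64(213.7)), (339, 212, 4, 4, 10)), ((np.float64(382.3), np.float64(218.9)), (381, 218, 4, 3, 9)), ((np.float64(424.3), np.float64(223.9)), (423, 223, 4, 3, 9))]
[((np.float64(305.1), np.float64(94.6)), (297, 90, 24, 10, 78)), ((np.float64(300.9), np.float64(116.9)), (300, 116, 3, 3, 8)), ((np.float64(293.5), np.float64(141.2)), (292, 140, 4, 3, 10)), ((np.float64(285.5), np.float64(168.2)), (284, 167, 4, 3, 10))]
```

```bash
python3 - <<'E'
from h import *
from workcell import camera
T,S=camera('top'),camera('side')
for a,b in(((298.5,208.5),(285.5,168.2)),((340.3,213.7),(293.5,141.2)),((382.3,218.9),(300.9,116.9))):
    print(tri((T,S),(a,b)).round(4),cast(T,a,.067).round(4),cast(S,b,.067).round(4))
print(cast(T,(424.3,223.9),.067).round(4))
W=camera('wrist');print(W['fx'],-W['R'].T@W['t'],W['R'].round(2))
D=[np.array([cast(T,p,.067)[:2]])for p in((298.5,208.5),(424.3,223.9))]
d=(D[0]-D[1]).ravel();print('display angle',np.degrees(np.arctan2(-d[0],d[1])),np.linalg.norm(d))
E
```

```text
[ 0.5774 -0.1051  0.0635] [ 0.5775 -0.1049  0.067 ] [ 0.577  -0.1018  0.067 ]
[ 0.5676 -0.1843  0.0643] [ 0.5678 -0.1838  0.067 ] [ 0.5673 -0.1814  0.067 ]
[ 0.5577 -0.2638  0.0639] [ 0.558 -0.263  0.067] [ 0.5574 -0.2602  0.067 ]
[ 0.5487 -0.3419  0.067 ]
345.7143398036126 [ 0.28341731 -0.47683491  0.37412839] [[ 0.39 -0.92 -0.  ]
 [-0.88 -0.37  0.3 ]
 [-0.27 -0.11 -0.96]]
display angle -6.941395153371739 0.23875910077658313
```

```bash
python3 -m handwheel '{"gripper":[1,1,1,1,1,1,1,1],"slide":[[0,0,0],[0,0,0],[0,0,0],[0,0,0],[0,0,0],[0,0,0],[0,0,0],[0,0,0]],"yaw":[-0.125,-0.125,-0.125,-0.125,-0.125,-0.125,-0.125,-0.125]}' 30
python3 -m handwheel '{"gripper":[1,1,1],"slide":[[0,0,0],[0,0,0],[0,0,0]],"yaw":[-0.125,-0.045,0]}'
```

```text
time: 1.02
ee_pos: [0.2146, -0.5064, 0.2044]
tcp_rot: [-180.0, -0.0, 80.6]
wrist_force: [0.7, 0.1, -0.1]
opening: 0.0851
grasp_force: 0.0
time: 1.27
ee_pos: [0.2145, -0.5064, 0.2044]
tcp_rot: [-180.0, -0.0, 90.1]
wrist_force: [0.6, 0.7, -0.6]
opening: 0.0852
grasp_force: 0.0
```

```bash
python3 -m handwheel '{"gripper":[1,1,1,1,1,1,1,1],"slide":[[32,20,0],[32,20,0],[32,20,0],[32,20,0],[32,20,0],[32,20,0],[32,20,0],[32,20,0]],"yaw":[0,0,0,0,0,0,0,0]}'
python3 -m handwheel '{"gripper":[1,1,1,1,1,1,1,1],"slide":[[32,20,0],[32,20,0],[32,20,0],[32,20,0],[32,20,0],[32,20,0],[32,20,0],[32,20,0]],"yaw":[0,0,0,0,0,0,0,0]}'
python3 -m handwheel '{"gripper":[1,1,1,1],"slide":[[31,20,0],[31,20,0],[0,0,0],[0,0,0]],"yaw":[0,0,0,0]}'
python3 - <<'E'
from h import *
from workcell import camera
c=camera('wrist');cv2.imwrite('pics/w1.png',c['img'][:,:,::-1])
print(*[(c['R']@np.array(p)+c['t']) for p in([.5745,.068,.101],)])
K=np.array([[c['fx'],0,c['cx']],[0,c['fy'],c['cy']],[0,0,1]])
for p in([.5745,.068,.101],[.566,.146,.101]):
  x=K@(c['R']@np.array(p)+c['t']);print(x[:2]/x[2])
E
```

```text
time: 1.93
ee_pos: [0.3751, -0.2488, 0.2047]
tcp_rot: [180.0, 0.0, 89.8]
wrist_force: [1.0, -0.6, 0.2]
opening: 0.0852
grasp_force: 0.0
time: 2.6
ee_pos: [0.5353, 0.0075, 0.2046]
tcp_rot: [180.0, 0.0, 89.9]
wrist_force: [0.1, -0.6, 0.2]
opening: 0.085
grasp_force: 0.0
time: 2.93
ee_pos: [0.5749, 0.0692, 0.2034]
tcp_rot: [-179.9, 0.0, 90.0]
wrist_force: [1.2, -0.1, -0.3]
opening: 0.0853
grasp_force: 0.0
[ 0.00050603 -0.00681064  0.2828115 ]
[280.12170968 198.11869978]
[268.92931816  98.20049793]
```

View pics/w1.png

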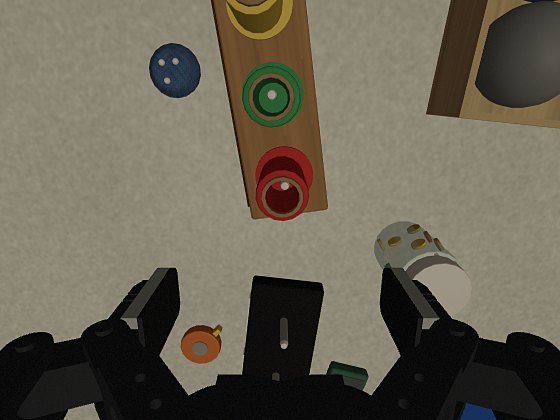

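The wrist view shows the red collar at (283,196), predicted (280,198), and green at (271,96), predicted (269,98). They agree within about 2 mm, so I'll descend and grip.

```bash
python3 -m handwheel '{"gripper":[1,1,1,1,1,1,1],"slide":[[0,0,30],[0,0,30],[0,0,30],[0,0,30],[0,0,20],[0,0,12],[0,0,0]],"yaw":[0,0,0,0,0,0,0]}'
python3 -m handwheel '{"gripper":[-1,-1,-1,-1,-1,-1,-1,-1],"slide":[[0,0,0],[0,0,0],[0,0,0],[0,0,0],[0,0,0],[0,0,0],[0,0,0],[0,0,0]],"yaw":[0,0,0,0,0,0,0,0]}' 30
```

```text
time: 3.57
ee_pos: [0.5729, 0.0663, 0.0503]
tcp_rot: [-179.8, 0.0, 89.9]
wrist_force: [-1.1, 0.3, -0.7]
opening: 0.0855
grasp_force: 0.0
time: 4.23
ee_pos: [0.5757, 0.0677, 0.0546]
tcp_rot: [179.8, -0.0, 90.0]
wrist_force: [0.1, -0.6, 7.0]
opening: 0.0439
grasp_force: 29.8
```

```bash
python3 -m handwheel '{"gripper":[-1,-1,-1,-1,-1,-1,-1],"slide":[[0,0,-10],[0,0,-20],[0,0,-30],[0,0,-30],[0,0,-30],[0,0,-20],[0,0,0]],"yaw":[0,0,0,0,0,0,0]}'
python3 -m handwheel '{"gripper":[-1,-1,-1,-1,-1,-1,-1,-1],"slide":[[-15,0,0],[-30,0,0],[-30,0,0],[-30,0,0],[-30,0,0],[-25,2,0],[-12,0,0],[0,0,0]],"yaw":[0,0,0,0,0,0,0,0]}'
python3 -m handwheel '{"gripper":[-1,-1],"slide":[[0,0,0],[0,0,0]],"yaw":[0,0]}'
python3 - <<'E'
from h import *
from workcell import camera
S=camera('side');W=camera('wrist')
cv2.imwrite('pics/p1.png',np.hstack([cv2.resize(S['img'][60:260,200:420,::-1],(400,364)),cv2.resize(W['img'][:,:,::-1],(400,364))]))
E
```

```text
time: 4.82
ee_pos: [0.5761, 0.0679, 0.1986]
tcp_rot: [179.6, -0.1, 90.0]
wrist_force: [1.3, 0.6, -0.0]
opening: 0.044
grasp_force: 30.9
time: 5.48
ee_pos: [0.5763, -0.1066, 0.1921]
tcp_rot: [-180.0, 0.0, 89.8]
wrist_force: [1.0, 0.6, -1.7]
opening: 0.0441
grasp_force: 30.9
time: 5.65
ee_pos: [0.5765, -0.1035, 0.1924]
tcp_rot: [-180.0, -0.0, 90.0]
wrist_force: [-0.1, -0.4, -1.8]
opening: 0.0439
grasp_force: 30.9
```

View pics/p1.png

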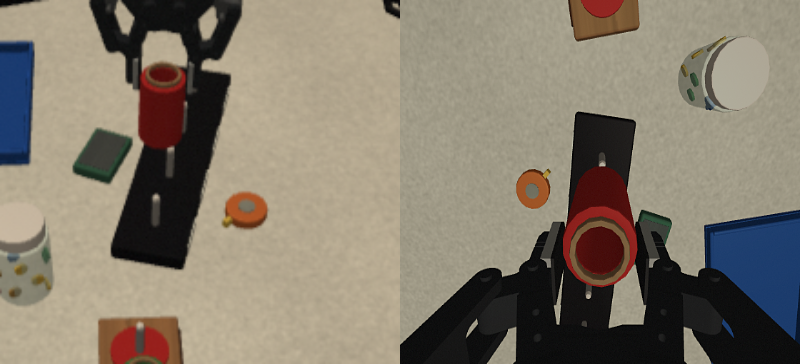

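The left half (side view) shows the red reel upright between the pads over the display rack. The right half (wrist view) shows its collar at (280,288), centred between the fingers. The numbers put it over peg 1 within 1 mm, so I'll lower it.

```bash
python3 -m handwheel '{"gripper":[-1,-1,-1,-1,-1,-1,-1],"slide":[[0,0,20],[0,0,25],[0,0,25],[0,0,20],[0,0,15],[0,0,12],[0,0,0]],"yaw":[0,0,0,0,0,0,0]}'
python3 -m handwheel '{"gripper":[-1,-1,-1,-1],"slide":[[0,0,10],[0,0,7],[0,0,0],[0,0,0]],"yaw":[0,0,0,0]}'
```

```text
time: 6.33
ee_pos: [0.5754, -0.1034, 0.0729]
tcp_rot: [-179.8, -0.0, 90.1]
wrist_force: [-0.0, 0.8, -0.8]
opening: 0.0439
grasp_force: 30.9
time: 6.67
ee_pos: [0.5766, -0.1044, 0.0586]
tcp_rot: [-180.0, -0.0, 90.0]
wrist_force: [-0.7, 0.7, -1.2]
opening: 0.0438
grasp_force: 30.9
```

```bash
python3 -m handwheel '{"gripper":[-1,-1,-1],"slide":[[0,0,3],[0,0,0],[0,0,0]],"yaw":[0,0,0]}'
python3 -m handwheel '{"gripper":[1,1,1,1,1,1,1,1],"slide":[[0,0,0],[0,0,0],[0,0,0],[0,0,0],[0,0,0],[0,0,0],[0,0,0],[0,0,0]],"yaw":[0,0,0,0,0,0,0,0]}'
python3 -m handwheel '{"gripper":[1,1,1,1,1,1],"slide":[[0,0,-20],[0,0,-30],[0,0,-30],[0,0,-30],[0,0,-30],[0,0,0]],"yaw":[0,0,0,0,0,0]}'
python3 - <<'E'
from h import *
from workcell import camera
S=camera('side');W=camera('wrist')
cv2.imwrite('pics/p2.png',np.hstack([cv2.resize(S['img'][60:260,200:420,::-1],(400,364)),cv2.resize(W['img'][:,:,::-1],(400,364))]))
E
```

```text
time: 6.92
ee_pos: [0.5767, -0.1045, 0.0557]
tcp_rot: [180.0, 0.0, 90.0]
wrist_force: [-0.3, 0.2, -0.7]
opening: 0.0439
grasp_force: 30.9
time: 7.58
ee_pos: [0.5766, -0.1044, 0.0555]
tcp_rot: [180.0, -0.0, 90.0]
wrist_force: [0.0, 0.4, -0.6]
opening: 0.0854
grasp_force: 0.0
time: 8.08
ee_pos: [0.5783, -0.1047, 0.202]
tcp_rot: [179.5, 0.1, 90.0]
wrist_force: [0.8, 0.1, 0.3]
opening: 0.085
grasp_force: 0.0
```

View pics/p2.png

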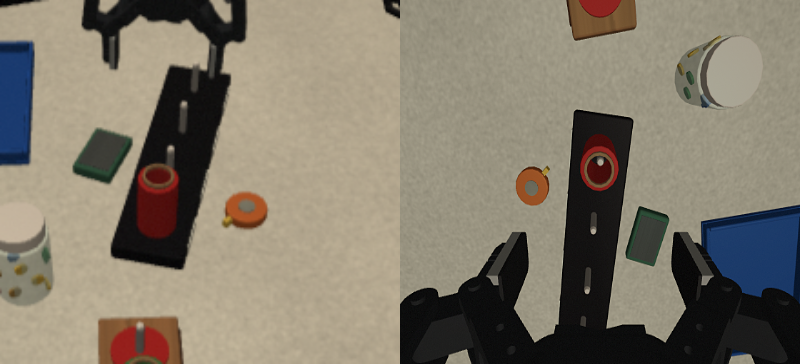

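The red reel stands on the leftmost peg. The wrist view has its collar at (280,197), with the peg tip inside the bore. Green is next.

```bash
python3 -m handwheel '{"gripper":[1,1,1,1,1,1,1,1],"slide":[[20,-1,0],[38,-1,0],[38,-2,0],[38,-2,0],[38,-2,0],[38,-2,0],[30,-1,0],[11,0,0]],"yaw":[0,0,0,0,0,0,0,0]}'
python3 -m handwheel '{"gripper":[1,1],"slide":[[0,0,0],[0,0,0]],"yaw":[0,0]}'
python3 -m handwheel '{"gripper":[1,1,1,1,1,1,1],"slide":[[0,0,30],[0,0,30],[0,0,30],[0,0,30],[0,0,20],[0,0,8],[0,0,0]],"yaw":[0,0,0,0,0,0,0]}'
python3 -m handwheel '{"gripper":[-1,-1,-1,-1,-1,-1,-1,-1],"slide":[[0,0,0],[0,0,0],[0,0,0],[0,0,0],[0,0,0],[0,0,0],[0,0,0],[0,0,0]],"yaw":[0,0,0,0,0,0,0,0]}' 30
```

```text
time: 8.85
ee_pos: [0.5645, 0.1501, 0.1937]
tcp_rot: [-179.9, -0.0, 90.2]
wrist_force: [0.7, -0.7, -0.5]
opening: 0.0852
grasp_force: 0.0
time: 9.02
ee_pos: [0.5652, 0.1465, 0.1943]
tcp_rot: [-179.9, 0.0, 90.1]
wrist_force: [1.1, -1.1, 0.3]
opening: 0.0853
grasp_force: 0.0
time: 9.6
ee_pos: [0.5644, 0.1448, 0.0452]
tcp_rot: [-179.8, 0.1, 89.9]
wrist_force: [-0.0, 0.7, 0.1]
opening: 0.0855
grasp_force: 0.0
time: 10.27
ee_pos: [0.5667, 0.1469, 0.0494]
tcp_rot: [179.8, -0.0, 90.0]
wrist_force: [-0.3, -0.6, 5.4]
opening: 0.0438
grasp_force: 30.0
```

```bash
python3 -m handwheel '{"gripper":[-1,-1,-1,-1,-1,-1,-1],"slide":[[0,0,-10],[0,0,-20],[0,0,-30],[0,0,-30],[0,0,-30],[0,0,-30],[0,0,0]],"yaw":[0,0,0,0,0,0,0]}'
python3 -m handwheel '{"gripper":[-1,-1,-1,-1,-1,-1,-1,-1],"slide":[[-15,0,0],[-30,0,0],[-35,0,0],[-35,0,0],[-35,0,0],[-35,0,0],[-35,0,0],[-35,0,0]],"yaw":[0,0,0,0,0,0,0,0]}'
python3 -m handwheel '{"gripper":[-1,-1,-1,-1,-1,-1],"slide":[[-35,0,0],[-25,1,0],[-15,0,0],[0,0,0],[0,0,0],[0,0,0]],"yaw":[0,0,0,0,0,0]}'
```

```text
time: 10.85
ee_pos: [0.5671, 0.1471, 0.2049]
tcp_rot: [179.5, -0.1, 90.0]
wrist_force: [1.8, -0.0, 0.1]
opening: 0.0435
grasp_force: 31.1
time: 11.52
ee_pos: [0.5652, -0.11, 0.198]
tcp_rot: [180.0, 0.0, 90.0]
wrist_force: [0.3, 0.2, -1.2]
opening: 0.0439
grasp_force: 31.1
time: 12.02
ee_pos: [0.5666, -0.1825, 0.1976]
tcp_rot: [-180.0, -0.0, 90.0]
wrist_force: [0.2, -0.7, -1.1]
opening: 0.0435
grasp_force: 31.1
```

Over peg 2 within 1 mm. I'll lower about 146 mm, to a TCP height of about 0.051.

```bash
python3 -m handwheel '{"gripper":[-1,-1,-1,-1,-1,-1,-1],"slide":[[0,0,20],[0,0,25],[0,0,25],[0,0,25],[0,0,20],[0,0,15],[0,0,0]],"yaw":[0,0,0,0,0,0,0]}'
python3 -m handwheel '{"gripper":[-1,-1,-1,-1],"slide":[[0,0,8],[0,0,5],[0,0,3],[0,0,0]],"yaw":[0,0,0,0]}'
python3 -m handwheel '{"gripper":[1,1,1,1,1,1,1,1],"slide":[[0,0,0],[0,0,0],[0,0,0],[0,0,0],[0,0,0],[0,0,0],[0,0,0],[0,0,0]],"yaw":[0,0,0,0,0,0,0,0]}'
python3 -m handwheel '{"gripper":[1,1,1,1,1,1],"slide":[[0,0,-20],[0,0,-30],[0,0,-30],[0,0,-30],[0,0,-30],[0,0,0]],"yaw":[0,0,0,0,0,0]}'
python3 - <<'E'
from h import *
from workcell import camera
S=camera('side');W=camera('wrist')
cv2.imwrite('pics/p3.png',np.hstack([cv2.resize(S['img'][60:400,200:420,::-1],(400,600)),cv2.resize(W['img'][:,:,::-1],(400,600))]))
E
```

```text
time: 12.6
ee_pos: [0.565, -0.1812, 0.0641]
tcp_rot: [-179.7, -0.1, 90.1]
wrist_force: [-0.0, 0.5, -1.5]
opening: 0.0437
grasp_force: 31.1
time: 12.93
ee_pos: [0.5667, -0.1832, 0.0515]
tcp_rot: [180.0, -0.0, 90.0]
wrist_force: [-0.8, 1.0, -1.5]
opening: 0.0435
grasp_force: 31.1
time: 13.6
ee_pos: [0.5666, -0.1834, 0.0515]
tcp_rot: [180.0, -0.0, 90.0]
wrist_force: [0.2, 0.4, -0.2]
opening: 0.0853
grasp_force: 0.0
time: 14.1
ee_pos: [0.5682, -0.184, 0.1981]
tcp_rot: [179.5, 0.1, 90.0]
wrist_force: [0.8, -0.5, 0.4]
opening: 0.0856
grasp_force: 0.0
```

View pics/p3.png

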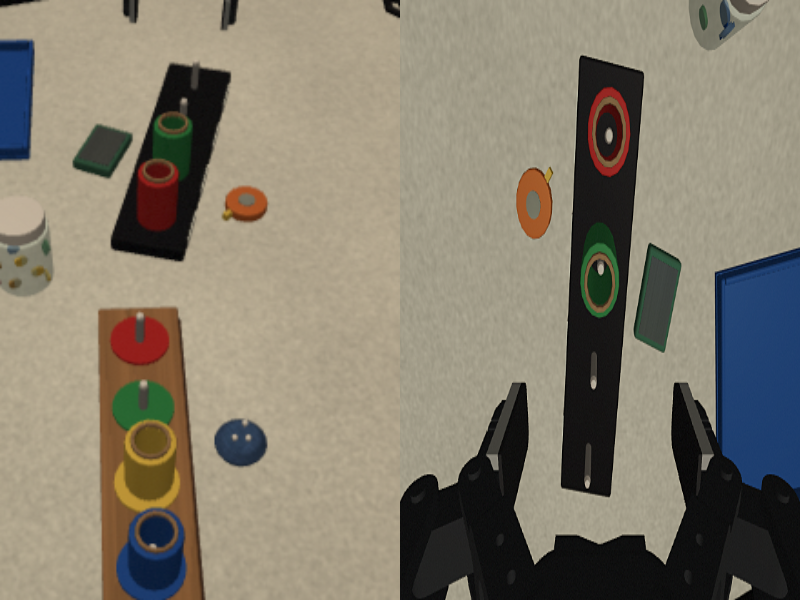

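Red and green are both seated on pegs 1 and 2, with peg tips showing inside the bores at (609,135) and (600,268). Yellow is next.

```bash
python3 -m handwheel '{"gripper":[1,1,1,1,1,1,1,1],"slide":[[20,-1,0],[38,-1,0],[38,-1,0],[38,-1,0],[38,-1,0],[38,-1,0],[38,-2,0],[38,-2,0]],"yaw":[0,0,0,0,0,0,0,0]}'
python3 -m handwheel '{"gripper":[1,1,1,1,1,1],"slide":[[38,-2,0],[38,-2,0],[30,-1,0],[16,0,0],[0,0,0],[0,0,0]],"yaw":[0,0,0,0,0,0]}'
python3 -m handwheel '{"gripper":[1,1,1,1,1,1,1],"slide":[[0,0,30],[0,0,30],[0,0,30],[0,0,30],[0,0,15],[0,0,4],[0,0,0]],"yaw":[0,0,0,0,0,0,0]}'
python3 -m handwheel '{"gripper":[-1,-1,-1,-1,-1,-1,-1,-1],"slide":[[0,0,0],[0,0,0],[0,0,0],[0,0,0],[0,0,0],[0,0,0],[0,0,0],[0,0,0]],"yaw":[0,0,0,0,0,0,0,0]}' 30
python3 -m handwheel '{"gripper":[-1,-1,-1,-1,-1,-1,-1,-1],"slide":[[0,0,-10],[0,0,-20],[0,0,-30],[0,0,-30],[0,0,-30],[0,0,-30],[0,0,0],[0,0,0]],"yaw":[0,0,0,0,0,0,0,0]}'
```

```text
time: 14.87
ee_pos: [0.5556, 0.1043, 0.1899]
tcp_rot: [-179.9, 0.0, 90.0]
wrist_force: [0.4, -0.0, 0.2]
opening: 0.0857
grasp_force: 0.0
time: 15.37
ee_pos: [0.5509, 0.225, 0.1898]
tcp_rot: [-179.9, 0.1, 90.1]
wrist_force: [-0.1, -0.4, -0.3]
opening: 0.0858
grasp_force: 0.0
time: 15.95
ee_pos: [0.5508, 0.223, 0.0511]
tcp_rot: [-179.9, 0.1, 89.9]
wrist_force: [-0.4, 0.3, 0.8]
opening: 0.0851
grasp_force: 0.0
time: 16.62
ee_pos: [0.5525, 0.225, 0.0542]
tcp_rot: [179.8, -0.1, 90.0]
wrist_force: [0.4, -0.4, 4.6]
opening: 0.0441
grasp_force: 29.9
time: 17.28
ee_pos: [0.5524, 0.225, 0.2052]
tcp_rot: [179.8, -0.1, 90.0]
wrist_force: [-0.5, -0.6, -1.2]
opening: 0.0441
grasp_force: 30.9
```

```bash
python3 -m handwheel '{"gripper":[-1,-1,-1,-1,-1,-1,-1,-1],"slide":[[-15,0,0],[-30,0,0],[-35,0,0],[-35,0,0],[-35,0,0],[-35,0,0],[-35,0,0],[-35,0,0]],"yaw":[0,0,0,0,0,0,0,0]}'
python3 -m handwheel '{"gripper":[-1,-1,-1,-1,-1,-1,-1,-1],"slide":[[-35,1,0],[-35,1,0],[-35,1,0],[-35,1,0],[-35,1,0],[-30,0,0],[-20,0,0],[-7,0,0]],"yaw":[0,0,0,0,0,0,0,0]}'
python3 -m handwheel '{"gripper":[-1,-1,-1],"slide":[[0,0,0],[0,0,0],[0,0,0]],"yaw":[0,0,0]}'
```

```text
time: 17.95
ee_pos: [0.5503, -0.0326, 0.2012]
tcp_rot: [-179.9, 0.0, 90.0]
wrist_force: [0.8, -0.1, -1.5]
opening: 0.0438
grasp_force: 30.8
time: 18.62
ee_pos: [0.5551, -0.2656, 0.2005]
tcp_rot: [-179.8, -0.0, 89.8]
wrist_force: [0.6, 0.4, -1.1]
opening: 0.044
grasp_force: 30.8
time: 18.87
ee_pos: [0.5563, -0.2614, 0.2022]
tcp_rot: [-180.0, -0.0, 90.0]
wrist_force: [1.5, 0.2, -0.5]
opening: 0.0436
grasp_force: 30.8
```

```bash
python3 -m handwheel '{"gripper":[-1,-1,-1,-1,-1,-1,-1],"slide":[[0,0,20],[0,0,25],[0,0,25],[0,0,25],[0,0,20],[0,0,15],[0,0,0]],"yaw":[0,0,0,0,0,0,0]}'
python3 -m handwheel '{"gripper":[-1,-1,-1,-1],"slide":[[0,1,8],[0,0,5],[0,0,3],[0,0,0]],"yaw":[0,0,0,0]}'
python3 -m handwheel '{"gripper":[1,1,1,1,1,1,1,1],"slide":[[0,0,0],[0,0,0],[0,0,0],[0,0,0],[0,0,0],[0,0,0],[0,0,0],[0,0,0]],"yaw":[0,0,0,0,0,0,0,0]}'
python3 -m handwheel '{"gripper":[1,1,1,1,1,1,1],"slide":[[0,0,-20],[0,0,-30],[0,0,-30],[0,0,-30],[0,0,-30],[0,0,0],[0,0,0]],"yaw":[0,0,0,0,0,0,0]}'
```

```text
time: 19.45
ee_pos: [0.5551, -0.2602, 0.0689]
tcp_rot: [-179.7, -0.1, 90.1]
wrist_force: [-1.1, 0.3, -1.1]
opening: 0.044
grasp_force: 30.9
time: 19.78
ee_pos: [0.5577, -0.2622, 0.0565]
tcp_rot: [180.0, 0.0, 90.0]
wrist_force: [-0.4, -0.0, -1.3]
opening: 0.044
grasp_force: 30.9
time: 20.45
ee_pos: [0.5576, -0.2624, 0.0565]
tcp_rot: [180.0, 0.0, 90.0]
wrist_force: [0.4, -0.7, -0.1]
opening: 0.0854
grasp_force: 0.0
time: 21.03
ee_pos: [0.5584, -0.2628, 0.1985]
tcp_rot: [179.8, 0.1, 90.0]
wrist_force: [0.0, -0.4, -0.4]
opening: 0.0854
grasp_force: 0.0
```

```bash
python3 -m handwheel '{"gripper":[1,1,1,1,1,1,1,1],"slide":[[20,-1,0],[38,-1,0],[38,-1,0],[38,-1,0],[38,-1,0],[38,-1,0],[38,-1,0],[38,-1,0]],"yaw":[0,0,0,0,0,0,0,0]}'
python3 -m handwheel '{"gripper":[1,1,1,1,1,1,1,1],"slide":[[38,-1,0],[38,-1,0],[38,-1,0],[38,-1,0],[38,-1,0],[38,-2,0],[35,-2,0],[20,0,0]],"yaw":[0,0,0,0,0,0,0,0]}'
python3 -m handwheel '{"gripper":[1,1,1],"slide":[[0,0,0],[0,0,0],[0,0,0]],"yaw":[0,0,0]}'
python3 - <<'E'
from h import *
from workcell import camera
S=camera('side');W=camera('wrist');T=camera('top')
cv2.imwrite('pics/p4.png',np.hstack([cv2.resize(T['img'][170:260,230:450,::-1],(400,300)),cv2.resize(W['img'][:,:,::-1],(400,300))]))
K=np.array([[W['fx'],0,W['cx']],[0,W['fy'],W['cy']],[0,0,1]])
x=K@(W['R']@np.array([.540,.306,.101])+W['t']);print(x[:2]/x[2])
E
```

```text
time: 21.7
ee_pos: [0.5487, 0.0253, 0.1951]
tcp_rot: [-179.9, 0.0, 90.0]
wrist_force: [0.6, -0.4, 0.1]
opening: 0.0856
grasp_force: 0.0
time: 22.37
ee_pos: [0.5393, 0.3098, 0.1945]
tcp_rot: [-179.9, 0.0, 90.1]
wrist_force: [0.6, 0.7, -0.3]
opening: 0.0851
grasp_force: 0.0
time: 22.62
ee_pos: [0.5403, 0.3059, 0.1955]
tcp_rot: [-179.9, 0.1, 90.0]
wrist_force: [-0.0, -0.5, -0.5]
opening: 0.0856
grasp_force: 0.0
[279.87529499 198.71759758]
```

View pics/p4.png

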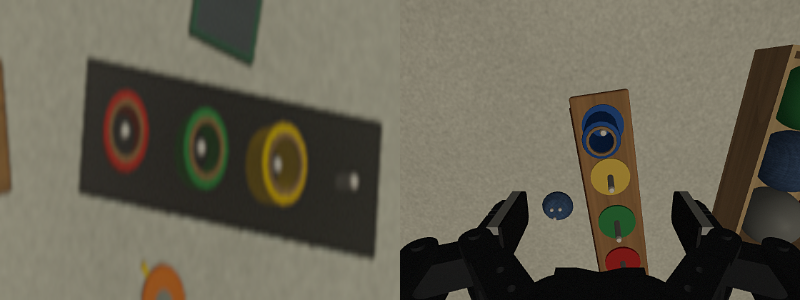

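Red, green and yellow sit on pegs 1–3, and I'll check yellow's height later. In the wrist view the blue collar is at (284,197), predicted (280,199), so it can be grasped.

```bash
python3 -m handwheel '{"gripper":[1,1,1,1,1,1,1],"slide":[[0,0,30],[0,0,30],[0,0,30],[0,0,30],[0,0,18],[0,0,5],[0,0,0]],"yaw":[0,0,0,0,0,0,0]}'
python3 -m handwheel '{"gripper":[-1,-1,-1,-1,-1,-1,-1,-1],"slide":[[0,0,0],[0,0,0],[0,0,0],[0,0,0],[0,0,0],[0,0,0],[0,0,0],[0,0,0]],"yaw":[0,0,0,0,0,0,0,0]}' 30
python3 -m handwheel '{"gripper":[-1,-1,-1,-1,-1,-1,-1,-1],"slide":[[0,0,-10],[0,0,-20],[0,0,-30],[0,0,-30],[0,0,-30],[0,0,-30],[0,0,0],[0,0,0]],"yaw":[0,0,0,0,0,0,0,0]}'
python3 - <<'E'
from h import *
from workcell import camera
S=camera('side');T=camera('top')
for k,a,b in(('red',(299,209),(286,155)),('green',(343,214.5),(295,131)),('yellow',(386,219),(303,107))):
    ea,eb=ring(T['img'],a,11),ring(S['img'],b,11)
    print(k,ea and np.round(ea[:2],1),eb and np.round(eb[:2],1), ea and eb and tri((T,S),(ea[0],eb[0])).round(4))
cv2.imwrite('pics/p5.png',cv2.resize(S['img'][70:210,240:340,::-1],(430,600),interpolation=2))
E
```

```text
time: 23.35
ee_pos: [0.54, 0.3054, 0.0523]
tcp_rot: [-179.9, 0.1, 89.9]
wrist_force: [0.2, -0.2, 1.1]
opening: 0.0854
grasp_force: 0.0
time: 24.02
ee_pos: [0.5414, 0.3071, 0.0554]
tcp_rot: [179.9, -0.1, 90.0]
wrist_force: [-0.1, 0.5, 5.9]
opening: 0.0434
grasp_force: 29.9
time: 24.68
ee_pos: [0.5414, 0.3071, 0.2062]
tcp_rot: [179.8, -0.1, 90.0]
wrist_force: [-0.7, -0.2, -2.3]
opening: 0.043
grasp_force: 31.0
red [[298.9 208.6]
 [ 17.5  17.8]] [[284.9 153.2]
 [ 11.4  16.3]] [ 0.5778 -0.103   0.1076]
green [[343.2 214. ]
 [ 15.8  16.8]] [[296.3 131.1]
 [ 15.7  21.7]] [ 0.5641 -0.1848  0.0927]
yellow [[386.7 218.7]
 [ 16.1  16.6]] [[299.7 105.8]
 [  9.5  17.7]] [ 0.5602 -0.2628  0.0956]
```

View pics/p5.png

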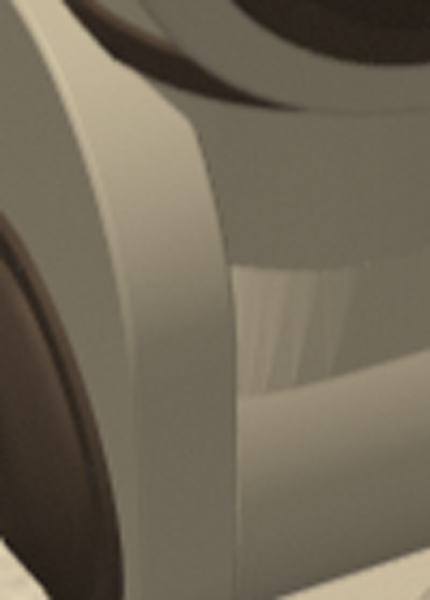

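The arm blocks the side view here, so those side fits are void. I'll check again after the last placement and carry blue to peg 4 now.

```bash
python3 -m handwheel '{"gripper":[-1,-1,-1,-1,-1,-1,-1,-1],"slide":[[-15,0,0],[-30,0,0],[-35,0,0],[-35,0,0],[-35,0,0],[-35,0,0],[-35,0,0],[-35,0,0]],"yaw":[0,0,0,0,0,0,0,0]}'
python3 -m handwheel '{"gripper":[-1,-1,-1,-1,-1,-1,-1,-1],"slide":[[-35,1,0],[-35,1,0],[-35,1,0],[-35,1,0],[-35,1,0],[-35,1,0],[-35,1,0],[-35,0,0]],"yaw":[0,0,0,0,0,0,0,0]}'
python3 -m handwheel '{"gripper":[-1,-1,-1,-1,-1,-1,-1],"slide":[[-35,0,0],[-35,0,0],[-28,0,0],[-15,0,0],[0,0,0],[0,0,0],[0,0,0]],"yaw":[0,0,0,0,0,0,0]}'
python3 - <<'E'
from h import *
from workcell import camera
S=camera('side');T=camera('top')
cv2.imwrite('pics/p6.png',np.hstack([cv2.resize(S['img'][60:210,220:370,::-1],(400,400),interpolation=2),cv2.resize(T['img'][170:320,230:480,::-1],(400,400),interpolation=2)]))
E
```

```text
time: 25.45
ee_pos: [0.5393, 0.0493, 0.2022]
tcp_rot: [-179.9, 0.0, 90.0]
wrist_force: [0.8, -0.5, -0.9]
opening: 0.0432
grasp_force: 31.0
time: 26.12
ee_pos: [0.5463, -0.2304, 0.2022]
tcp_rot: [-179.9, -0.0, 90.0]
wrist_force: [1.7, 0.5, -0.8]
opening: 0.0436
grasp_force: 31.0
time: 26.7
ee_pos: [0.547, -0.341, 0.2026]
tcp_rot: [-179.9, -0.1, 90.0]
wrist_force: [0.6, -0.4, -1.3]
opening: 0.0437
grasp_force: 31.0
```

View pics/p6.png

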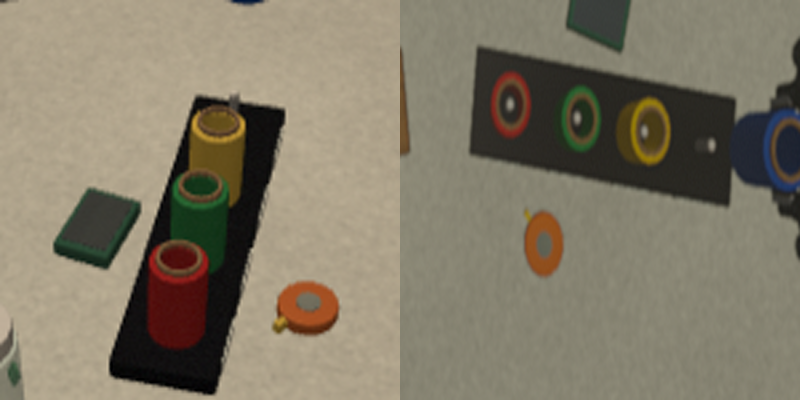

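Three reels are seated upright on pegs 1–3. Blue is held near peg 4, whose tip shows free at (711,145) in the picture. I'll lower it.

```bash
python3 -m handwheel '{"gripper":[-1,-1,-1,-1,-1,-1,-1],"slide":[[0,0,20],[0,1,25],[0,0,25],[0,0,25],[0,0,20],[0,0,15],[0,0,0]],"yaw":[0,0,0,0,0,0,0]}'
python3 -m handwheel '{"gripper":[-1,-1,-1,-1],"slide":[[0,0,8],[0,0,5],[0,0,2],[0,0,0]],"yaw":[0,0,0,0]}'
python3 -m handwheel '{"gripper":[1,1,1,1,1,1,1,1],"slide":[[0,0,0],[0,0,0],[0,0,0],[0,0,0],[0,0,0],[0,0,0],[0,0,0],[0,0,0]],"yaw":[0,0,0,0,0,0,0,0]}'
python3 -m handwheel '{"gripper":[1,1,1,1,1,1,1],"slide":[[0,0,-20],[0,0,-30],[0,0,-30],[0,0,-30],[0,0,-30],[0,0,0],[0,0,0]],"yaw":[0,0,0,0,0,0,0]}'
python3 -m handwheel '{"gripper":[1,1,1,1,1,1,1,1],"slide":[[-10,-20,0],[-10,-30,0],[-10,-30,0],[-10,-30,0],[-10,-30,0],[-10,-20,0],[0,0,0],[0,0,0]],"yaw":[0,0,0,0,0,0,0,0]}'
python3 - <<'E'
from h import *
from workcell import camera
S=camera('side');T=camera('top')
for k,a,b in(('red',(298.9,208.6),(287,157)),('green',(343.2,214),(296,129.5)),('yellow',(386.7,218.7),(302,106))):
    ea,eb=ring(T['img'],a,11),ring(S['img'],b,11)
    print(k,tri((T,S),(ea[0],b)).round(4))
cv2.imwrite('pics/p7.png',np.hstack([cv2.resize(S['img'][60:240,180:360,::-1],(400,400),interpolation=2),cv2.resize(T['img'][100:320,210:480,::-1],(400,400),interpolation=2)]))
E
```

```text
time: 27.38
ee_pos: [0.5472, -0.3394, 0.0699]
tcp_rot: [-179.7, -0.2, 90.1]
wrist_force: [-0.8, -0.3, -1.9]
opening: 0.0434
grasp_force: 31.0
time: 27.72
ee_pos: [0.5487, -0.3414, 0.0587]
tcp_rot: [180.0, 0.0, 90.0]
wrist_force: [0.8, 0.7, -1.6]
opening: 0.0434
grasp_force: 31.0
time: 28.38
ee_pos: [0.5486, -0.3414, 0.0585]
tcp_rot: [-180.0, 0.0, 90.0]
wrist_force: [-0.2, 0.2, 0.4]
opening: 0.0856
grasp_force: 0.0
time: 28.97
ee_pos: [0.5494, -0.3419, 0.2006]
tcp_rot: [179.8, 0.1, 90.0]
wrist_force: [-1.0, 0.7, -0.4]
opening: 0.0855
grasp_force: 0.0
time: 29.63
ee_pos: [0.3875, -0.4016, 0.1975]
tcp_rot: [-180.0, -0.1, 89.9]
wrist_force: [0.3, -0.5, 0.3]
opening: 0.0853
grasp_force: 0.0
red [ 0.5753 -0.1039  0.0969]
green [ 0.5645 -0.1838  0.0981]
yellow [ 0.5571 -0.2628  0.0955]
```

View pics/p7.png

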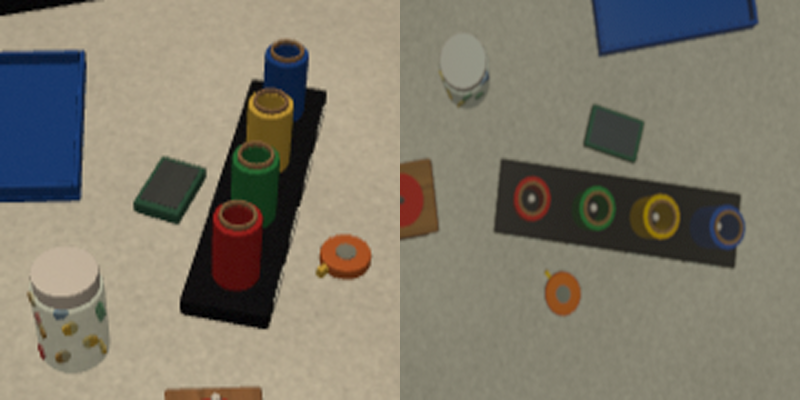

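All four reels stand upright on the display pegs: red, green, yellow, blue from left to right. The jar is still in place. I'll check blue's height, then hand in.

```bash
python3 - <<'E'
from h import *
from workcell import camera,ticket
S=camera('side');T=camera('top')
X=tri((T,S),((430.7,224.9),(309.2,81.6)));print(X.round(4))
if abs(X[2]-.098)<.008: print(ticket.job_done())
E
```

```text
[ 0.5464 -0.3391  0.1036]
the job is handed in; nothing more can be done
None
```

All four reels are upright and down on the display pegs in reverse order (red, green, yellow, blue from left to right), the jar was not disturbed, and the job was handed in at about 30 s of the 102 s allowed.

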